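Fit a snap ring on the axle stub with ring pliers

ROBOT

A 6-joint arm with a two-finger parallel gripper is mounted at the origin on the work surface. World frame = base frame: x ahead of the robot, y to its left, z up, the work surface at z = 0. Lengths are in m, angles in rad, forces in N, time in s.
With the tool pointing down it reaches from about 0.325 to 0.85 m from the base axis. Payload 4.4 kg.
Tool frame: the origin (TCP) lies at the very end of the fingers, on their centre line; the grasp point (between the pads) lies 19 mm behind it; z points along the fingers, y is the direction in which the jaws open and shut (so a half turn about z gives the same grasp; the last joint's range is limited). The gripper opens to 94 mm and grips with 3 to 60 N. Pads are 16 mm wide; open, the fingers measure 119 mm over their backs; the gripper's body (75 mm by 177 mm) begins 78 mm behind the grasp point.
Start: joints at [1.179, 0.207, 1.542, -0, 1.393, -0.15], TCP at [0.138, 0.558, 0.205] pointing down, gripper open.
Joint ranges: [-2.73, 2.73], [-0.86, 2.22], [0.23, 2.46], [-1.11, 4.25], [0.08, 2.63], [-2.82, 2.82]. Speed limits (rad/s): [2.79, 2.79, 3.14, 3.14, 3.14, 3.14].

INTERFACE

Orientations are given as a unit quaternion [x, y, z, w].
In Python, from workcell import bot gives the robot as it stands.
- The arm moves only by the tool step_arm, never from a script. Its argument "increments" is a list of rows, each an object of numbers: "wx", "wy", "wz": the turn, a rotation vector about the tool's x, y, z in rad; "dx", "dy", "dz": the shift along the tool's x, y, z in m; "jaw": the finger opening in m, from 0 to 0.094. A call has 1 to 10 rows; each row shifts and turns the pose as measured when the row begins, along the tool's axes as they then stand; what a row does not reach is not made up. A row lasts 1/12 s, in which the tool goes at most 41.7 mm and 7.16 degrees, less where a joint would pass 70% of its speed; a pose out of reach is approached as far as the arm can. A call with a gripper value outside its range is refused whole. The fingers move at their own pace and stop on an object; "force" is the grip in N (left out, the last holds). Time passes only in rows, so rows that do not move let the fingers close. It gives the time, the measured TCP pose, the force and the opening at its end, in the units of the state.
- bot.read_state(): the state, without advancing time (a new reading comes with each control period).
- bot.snapshot(name): name is "scene" or "side" or "wrist"; returns (picture, depth): 480x640x3 uint8, blue, green, red; 480x640 float32, m along the optical axis (not along the pixel's ray), 0 where there is no reading.
- bot.camera_model(name): a dict with "vfov" (degrees; the focal length in pixels is half the picture's height over the tangent of half this angle, whatever the lens; pixels are square), "cx", "cy" (the principal point, pixels), "R" (3x3) and "t" (3): a world point X has camera coordinates R X + t. Camera axes: x right, y down, z forward; pixel columns grow to the right and rows downward; lengths in m; the calibration is good to about 2 mm. A picture is of the moment at which its call begins: read the wrist's pose just before it. camera_model takes no time and is no camera call; for the wrist camera it gives the pose at the moment of the call.
- bot.close_job(): hands the job in, once; it reports no verdict.
The state is a dict: "time_s": time; "joint_pos": joint angles; "joint_velocities": joint speeds; "joint_torque": joint torques, N m; "tool_pos": TCP position; "eef_rot": TCP orientation; "force": force on the tool from outside, world axes, zero at the start; "torque": the same for the moment, N m; "grip_width": opening from 0.0 (shut) to 1.0 (fully open).
Only numpy, scipy, OpenCV 4.12 (cv2) and the standard library are available. Lean on these libraries where they do the work, as an engineer would, in place of code of your own. Each camera call takes 0.05 s, during which the arm holds its last target. There are 200 camera calls.

TASK

Swing the keeper flap of the assembly nest down over the roller and press it until its tab snaps in behind the sprung rim. Then take the ring pliers by their handles, with the snap ring on their tips, squeeze them fully so that the ring is spread, and slide the ring squarely down over the axle stub in the nest until it is level with the groove (the pliers' stop pad then sits on the stub's end). Finish holding it there, pliers still fully squeezed and ring still spread, without letting go, and leave the other things on the bench where they are.

Things in the scene. Friction and masses are not known exactly. Their poses are not given: they have to be found in the camera images.
- groove (a point): Centre of the groove (5 mm wide, 23 mm across) of the steel axle stub standing upright in the fixed assembly nest, 73 mm above the bench; z axis up along the stub, axes parallel to the nest's. The stub is 28 mm across; its end face, with a 1.5 to 2 mm chamfer, is 12.5 mm above this point. This stub, not the loose one on the bench.
- nest: Fixed aluminium plate 110 (x) x 182 (y) x 20 mm; origin on the bench under the stub; it reaches 96 mm to -y and 86 mm to +y. A grey roller 60 mm across, top 45 mm above the bench, sits round the stub. Hinge line of the keeper flap: along x at y = +70 mm, z = 50 mm, between two hinge blocks (x = +-48 mm, up to 57 mm high). The rim is at the -y end.
- flap_hinge (a point): Middle of the flap's hinge line, 50 mm above the bench, fixed to the nest. The hinge line runs along this point's x axis; the stub stands 70 mm away along its -y axis.
- flap (a joint): Keeper flap angle in rad: 0 = shut (level, pointing to -y of flap_hinge, past the rim), pi/2 = upright, stop at 2.0. At angle a a point at distance d from the hinge lies at y = -d cos(a), z = d sin(a) from flap_hinge. Friction holds it where it is left; about 1 N at its end swings it. The tab lands on the rim near 0.1 rad; about 4 N more on the cross bar push it past, to 0, where it stays.
- flap_press (a point): Middle of the flap's cross bar, on the face that is on top when shut, 125 mm from the hinge line; moves with the flap, z out of that face. The flap is a steel frame 68 mm wide (x), 6 mm thick, with a window for the stub; its free end is a cross bar 115 to 135 mm from the hinge, and a round tab, 34 mm wide and 6 mm thick, reaches to 147 mm.
- rim (a joint): Travel in m of the sprung rim, a steel lip 44 mm wide at the nest's -y end, its top 61 mm above the bench: 0 = at rest. The passing tab pushes it outward about 0.004, then it springs back over the tab.
- pliers_grip (a point): Point midway between the two handles of the ring pliers, at the height to grip; z up, y from handle to handle: close the fingers along y. Handles: black rubber bars 16 mm wide (x), from 22 mm below to 24 mm above this point; 58 mm over their outer faces here when relaxed (64 at the top), 40 mm and parallel when fully squeezed.
- ring_center (a point): 120 mm straight below pliers_grip, same axes: centre of the snap ring when spread, in its mid-plane. The flat steel ring, 2.5 mm thick, stays hooked on the pliers' tips; its opening is 24.5 mm relaxed (too small for the stub) and about 32 mm fully spread. A stop pad 18 mm across has its underside 12.5 mm above this point, so it meets the stub's end when the ring is level with the groove.
- pliers: The ring pliers with their ring, about 0.2 kg; origin and axes as ring_center. A steel cross bar, 92 mm long (x), 60 mm above the origin, lies on the rest. Nothing reaches more than 5 mm below the origin; they may be turned any way about the stub.
- squeeze (a joint): Angle in rad of each pliers arm: 0 = relaxed, 0.152 = fully squeezed (end stop), ring fully spread. A spring opens it: each finger needs 4 N to start and 8 N to hold it fully squeezed; grip with 20 to 40 N to carry it. The ring counts as spread above 0.13.
- rest: Fixed aluminium tool rest, 112 (x) x 84 (y) mm foot, origin under its centre. Two posts, 38 mm either side along x, carry the pliers upright by their cross bar, 85 mm above the bench, between cheeks 8 mm high: lift the pliers straight up 20 mm or more.
- spare_roller: grey plastic roller, 60 mm across, 25 mm high, with a 29 mm bore, lying flat; leave alone; origin under its centre
- spare_stub: short loose steel axle stub 28 mm across, 45 mm high, standing by itself on the bench (not the one in the nest); leave alone; origin under its centre
- screwdriver: screwdriver lying on the bench; leave alone; origin on the bench under it
- grease_can: aluminium can 60 mm across, 75 mm high; leave alone; origin under its centre
- mallet: mallet with a wooden handle, lying; leave alone; origin on the bench under it
- wax_block: pale wax-like block 70 x 50 x 35 mm; leave alone; origin under its centre

How it is judged:
On the way, in this order (a step that is already met when the one before it is completed fails the run):
1. the keeper flap is shut, its tab behind the rim (value of joint flap below 0.04 rad and value of joint rim below 0.0015 m), for 0.2 s.
2. the ring, spread by the gripped pliers, is over the end of the stub (all of step 1 and value of joint squeeze above 0.13 rad and contact force between the fingers and pliers above 3 N and horizontal distance between ring_center and groove below 0.006 m and z of ring_center in the frame of groove between 0.013 and 0.06 m), for 0.1 s.
At the end, for the whole second after the job is handed in: The flap is shut (below 0.04 rad) with the rim sprung back; the ring is round the stub, its centre within 4 mm of the stub's axis and within 2.5 mm of the groove's height, upright within 0.09 rad and still, and the fingers still hold the pliers squeezed (above 0.13 rad, over 3 N) (all of step 1 and value of joint squeeze above 0.13 rad and contact force between the fingers and pliers above 3 N and horizontal distance between ring_center and groove below 0.004 m and z of ring_center in the frame of groove between -0.0025 and 0.0025 m and angle between ring_center's own z axis and vertical below 0.09 rad and linear speed of pliers below 0.02 m/s); the arm keeps its last pose, push and grip.
It fails at once if one of the other things on the bench is moved by more than 30 mm (distance of any of spare_roller, spare_stub, screwdriver, grease_can, mallet, wax_block from where it was at the start of the episode above 0.03 m).
It also fails if it takes over 54 s, if anything falls off the work surface, if the arm or the gripper's body presses on something with over 40 N, if the wrist force passes 120 N, or if a joint passes its speed limit or range.

## Working session

There is one attempt and no reset: what is moved stays moved. The work goes in short steps, Python scripts to look and compute and a tool call to move; the robot and the scene stay as the last step left them, time stands still between calls to the robot, and variables do not carry over. Pictures are saved under pics/ and viewed, about 8 in all and at most 12, crops included, and the job is handed in when it is done.

Besides the shell and the picture viewer there is one more tool, called after "Call:" as name(argument=value, ...) on one line, values as JSON. step_arm: Moves the arm, as the interface text tells. Its arguments: {"type":"object","properties":{"increments":{"type":"array","items":{"type":"object","properties":{"wx":{"type":"number"},"wy":{"type":"number"},"wz":{"type":"number"},"dx":{"type":"number"},"dy":{"type":"number"},"dz":{"type":"number"},"jaw":{"type":"number"}}}},"force":{"type":"number"}},"required":["increments"]}

```bash
ls; mkdir -p pics; python3 - <<'E'
from workcell import bot
import cv2,numpy as np
print(bot.read_state())
for n in ("scene","side"):
    p,d=bot.snapshot(n); cv2.imwrite(f"pics/{n}0.png",p); np.savez(f"pics/{n}0.npz",p=p,d=d)
    print(n,bot.camera_model(n))
E
```

```text
pics
{'time_s': 0.0, 'joint_pos': array([ 1.17848828e+00,  2.07447733e-01,  1.54286649e+00, -1.40592298e-05,
        1.39347358e+00, -1.50465523e-01]), 'joint_velocities': array([ 0.00033043, -0.0007506 ,  0.00094431,  0.00099148, -0.00072252,
       -0.00139635]), 'joint_torque': array([ 1.70446416e-03, -3.70854700e+01, -2.81435663e+01,  7.00837816e-02,
        3.56194808e-02, -1.64534808e-04]), 'tool_pos': array([0.13740962, 0.55755537, 0.20431652]), 'eef_rot': array([ 1.20625484e-01,  9.92697481e-01, -1.05925761e-03, -2.87559409e-04]), 'force': array([ 0.2870463 , -0.29626581, -0.25346407]), 'torque': array([ 0.00943148, -0.03059446,  0.04699791]), 'grip_width': 1.0031592039011872}
scene {'vfov': 43.82078878575426, 'cx': 319.375455943218, 'cy': 232.4601511716229, 'R': array([[ 0.40999819,  0.91198953, -0.01328826],
       [ 0.68014258, -0.31541023, -0.66175709],
       [-0.60770679,  0.2622813 , -0.74960054]]), 't': array([-0.2017143 , -0.31925586,  1.82380575])}
side {'vfov': 54.633908521555966, 'cx': 327.8738845373916, 'cy': 237.90845681323788, 'R': array([[-0.9189865 , -0.3936793 ,  0.02191841],
       [-0.28973613,  0.63655271, -0.71474025],
       [ 0.26742622, -0.6631872 , -0.69904646]]), 't': array([0.51923447, 0.27996936, 0.72544668])}
```

View pics/scene0.png

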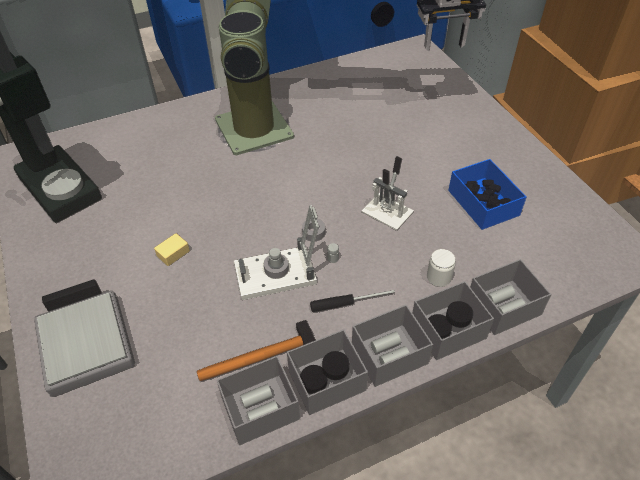

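View pics/side0.png

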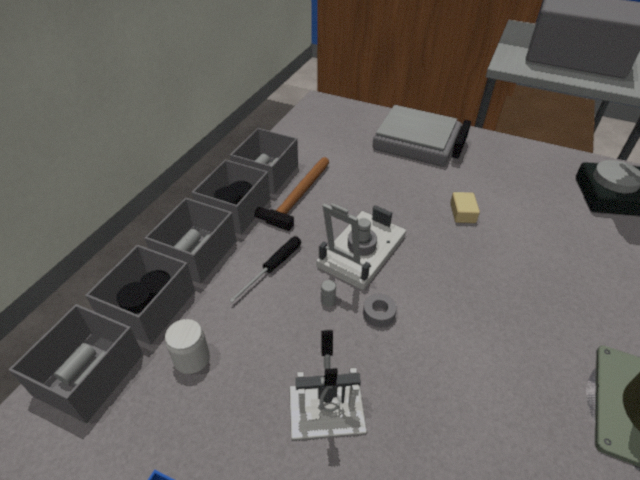

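```bash
cat > h.py <<'E'
import numpy as np,cv2
from workcell import bot
def cloud(d,m):
    f=240/np.tan(np.radians(m['vfov'])/2); v,u=np.mgrid[:480,:640]
    c=np.stack([(u-m['cx'])*d/f,(v-m['cy'])*d/f,d],-1)
    return (c-m['t'])@m['R']
def rect(P):
    (c,s,a)=cv2.minAreaRect(P[:,:2].astype(np.float32)*1000); return np.round(c,1),np.round(s,1),round(a,1),len(P)
E
python3 - <<'E'
from h import *
for n,bn,br in (("scene",(275,268),(388,205)),("side",(360,245),(327,410))):
    z=np.load(f"pics/{n}0.npz"); W=cloud(z['d'],bot.camera_model(n)); ok=z['d']>0
    for nm,b in (("nest",bn),("rest",br)):
        u,v=b; c=W[v,u]; print(n,nm,c)
        R=np.hypot(W[...,0]-c[0],W[...,1]-c[1])<.14
        R&=ok
        for lo,hi in ((.012,.027),(.03,.048),(.05,.065),(.065,.08),(.08,.1),(.1,.15),(.15,.2),(.2,.25)):
            m=R&(W[...,2]>lo)&(W[...,2]<hi)
            if m.sum()<8: continue
            nl,L,st,ct=cv2.connectedComponentsWithStats(m.astype(np.uint8))
            for i in range(1,nl):
                if st[i,4]>15: P=W[L==i]; print("  ",lo,hi,np.round(ct[i]),rect(P),"zmed",np.median(P[:,2]).round(4),z['p'][L==i].mean(0).round())
E
```

```text
scene nest [ 0.56742377 -0.14796894  0.04467197]
   0.012 0.027 [272. 274.] (array([ 552.4, -146.2]), array([181.3, 117. ]), 80.5, 2034) zmed 0.02 [204. 214. 217.]
   0.012 0.027 [316. 304.] (array([683.2, -93.8]), array([23.6, 36. ]), 19.8, 90) zmed 0.0226 [48. 49. 52.]
   0.03 0.048 [276. 267.] (array([ 556.8, -141.2]), array([59.5, 56.6]), 78.6, 298) zmed 0.0441 [114. 117. 121.]
   0.03 0.048 [310. 275.] (array([617.2, -79.1]), array([15.5,  8.1]), 81.6, 28) zmed 0.0395 [66. 68. 69.]
   0.05 0.065 [305. 256.] (array([565.9, -70.8]), array([ 16.2, 113.1]), 81.5, 124) zmed 0.0571 [108. 114. 114.]
   0.05 0.065 [242. 266.] (array([ 541.2, -219.5]), array([11.4, 48. ]), 80.3, 81) zmed 0.0594 [ 97. 101. 100.]
   0.05 0.065 [276. 263.] (array([ 561.5, -143.2]), array([30.7, 16.5]), 73.5, 51) zmed 0.057 [ 96. 102. 102.]
   0.065 0.08 [303. 242.] (array([542.5, -64.7]), array([ 6.6, 24.3]), 76.7, 24) zmed 0.0712 [116. 123. 124.]
   0.065 0.08 [307. 256.] (array([581.5, -70.9]), array([ 7.3, 38.5]), 78.3, 30) zmed 0.0699 [129. 137. 137.]
   0.065 0.08 [275. 259.] (array([ 562.1, -145.9]), 
[... 5778 characters left out ...]
, 206.5]), array([26.1,  5.7]), 29.0, 98) zmed 0.073 [56. 56. 55.]
   0.08 0.1 [349. 380.] (array([458.2, 184.4]), array([37.3, 33.3]), 9.6, 406) zmed 0.0947 [87. 88. 87.]
   0.08 0.1 [308. 383.] (array([506.7, 210. ]), array([43.3, 32.8]), 44.6, 477) zmed 0.0946 [92. 92. 91.]
   0.1 0.15 [326. 353.] (array([491.1, 185.3]), array([15.5, 14.1]), 22.5, 209) zmed 0.1322 [47. 48. 48.]
   0.1 0.15 [329. 382.] (array([472.3, 220.9]), array([15.5, 13.2]), 37.2, 92) zmed 0.1363 [25. 25. 25.]
   0.15 0.2 [327. 336.] (array([495.7, 175.6]), array([15.2, 10.9]), 25.8, 170) zmed 0.1649 [29. 28. 30.]
   0.15 0.2 [330. 373.] (array([468.8, 225.6]), array([16.1,  7.2]), 27.6, 143) zmed 0.1682 [29. 29. 31.]
```

Call:
step_arm(increments=[{"wz": -0.07,"dz": -0.03,"jaw": 0},{"dz": -0.03,"jaw": 0},{"dx": -0.027,"dy": -0.025,"jaw": 0},{"dx": -0.027,"dy": -0.025,"jaw": 0},{"dx": -0.027,"dy": -0.025,"jaw": 0},{"dx": -0.027,"dy": -0.025,"jaw": 0},{"dx": -0.027,"dy": -0.025,"jaw": 0},{"dx": -0.027,"dy": -0.025,"jaw": 0},{"dx": -0.027,"dy": -0.025,"jaw": 0},{"dx": -0.027,"dy": -0.025,"jaw": 0}], force=20)

```text
validation failed for argument at $.in...
```

Call:
step_arm(increments=[{"dx": 0.0,"dy": 0.0,"dz": -0.03,"wx": 0.0,"wy": 0.0,"wz": -0.07,"jaw": 0.0}], force=20)

```text
time_s: 0.18
tool_pos: [0.1357, 0.5531, 0.2274]
eef_rot: [0.085, 0.996, -0.008, -0.002]
force: [0.1, 0.6, -1.1]
grip_width: 0.963
```

Call:
step_arm(increments=[{"dx": -0.027,"dy": -0.025,"dz": -0.03,"wx": 0,"wy": 0,"wz": 0,"jaw": 0},{"dx": -0.027,"dy": -0.025,"dz": 0,"wx": 0,"wy": 0,"wz": 0,"jaw": 0},{"dx": -0.027,"dy": -0.025,"dz": 0,"wx": 0,"wy": 0,"wz": 0,"jaw": 0},{"dx": -0.027,"dy": -0.025,"dz": 0,"wx": 0,"wy": 0,"wz": 0,"jaw": 0},{"dx": -0.027,"dy": -0.025,"dz": 0,"wx": 0,"wy": 0,"wz": 0,"jaw": 0},{"dx": -0.027,"dy": -0.025,"dz": 0,"wx": 0,"wy": 0,"wz": 0,"jaw": 0},{"dx": -0.027,"dy": -0.025,"dz": 0,"wx": 0,"wy": 0,"wz": 0,"jaw": 0},{"dx": -0.027,"dy": -0.025,"dz": 0,"wx": 0,"wy": 0,"wz": 0,"jaw": 0},{"dx": -0.027,"dy": -0.025,"dz": 0,"wx": 0,"wy": 0,"wz": 0,"jaw": 0},{"dx": -0.027,"dy": -0.025,"dz": 0,"wx": 0,"wy": 0,"wz": 0,"jaw": 0}], force=20)

```text
time_s: 1.02
tool_pos: [0.3629, 0.26, 0.26]
eef_rot: [0.076, 0.997, -0.005, -0.002]
force: [1.3, 0.9, -0.9]
grip_width: 0.257
```

```bash
cat >> h.py <<'E'
from scipy.spatial.transform import Rotation as Ro
def delta(target,phi):
    s=bot.read_state(); R=Ro.from_quat(s['eef_rot'])
    y=np.array([np.cos(phi),np.sin(phi),0]); z=np.array([0,0,-1.]); x=np.cross(y,z)
    G=Ro.from_matrix(np.c_[x,y,z])
    print('t',round(s['time_s'],2),'pos',s['tool_pos'].round(4),'F',s['force'].round(1),'w',round(s['grip_width'],3))
    print('rotvec tool',(R.inv()*G).as_rotvec().round(3),'shift now-axes',R.inv().apply(np.array(target)-s['tool_pos']).round(4),'goal-axes',G.inv().apply(np.array(target)-s['tool_pos']).round(4))
E
python3 -c "
from h import *
delta([.575,-.013,.255],1.398)"
```

```text
t 1.02 pos [0.3629 0.26   0.26  ] F [ 1.3  0.9 -0.9] w 0.257
rotvec tool [-0.01  -0.004  0.021] shift now-axes [-0.2511 -0.2376  0.0063] goal-axes [-0.2559 -0.2325  0.005 ]
```

Call:
step_arm(increments=[{"dx": -0.027,"dy": -0.025,"dz": 0,"wx": -0.01,"wy": -0.004,"wz": 0.021,"jaw": 0},{"dx": -0.027,"dy": -0.025,"dz": 0,"wx": 0,"wy": 0,"wz": 0,"jaw": 0},{"dx": -0.027,"dy": -0.025,"dz": 0,"wx": 0,"wy": 0,"wz": 0,"jaw": 0},{"dx": -0.027,"dy": -0.025,"dz": 0,"wx": 0,"wy": 0,"wz": 0,"jaw": 0},{"dx": -0.027,"dy": -0.025,"dz": 0,"wx": 0,"wy": 0,"wz": 0,"jaw": 0},{"dx": -0.027,"dy": -0.025,"dz": 0,"wx": 0,"wy": 0,"wz": 0,"jaw": 0},{"dx": -0.027,"dy": -0.025,"dz": 0,"wx": 0,"wy": 0,"wz": 0,"jaw": 0},{"dx": -0.027,"dy": -0.025,"dz": 0,"wx": 0,"wy": 0,"wz": 0,"jaw": 0},{"dx": -0.027,"dy": -0.025,"dz": 0,"wx": 0,"wy": 0,"wz": 0,"jaw": 0},{"dx": 0,"dy": 0,"dz": 0,"wx": 0,"wy": 0,"wz": 0,"jaw": 0}], force=20)

```text
time_s: 1.85
tool_pos: [0.5703, -0.0247, 0.2547]
eef_rot: [0.091, 0.996, -0.0, -0.002]
force: [-0.1, 0.3, 0.0]
grip_width: 0.008
```

```bash
python3 -c "
from h import *
delta([.575,-.013,.16],1.398)
m=bot.camera_model('wrist');p,d=bot.snapshot('wrist');cv2.imwrite('pics/w1.png',p)
print(m)"
```

```text
t 1.85 pos [ 0.5703 -0.0247  0.2547] F [-0.1  0.3  0. ] w 0.008
rotvec tool [-0.001 -0.005 -0.009] shift now-axes [-0.0029  0.0125  0.0947] goal-axes [-0.0026  0.0124  0.0947]
{'vfov': 58.458150501467536, 'cx': 322.41034936156296, 'cy': 237.3424754052574, 'R': array([[ 1.81078004e-01,  9.83468734e-01, -7.19642973e-05],
       [ 9.53044327e-01, -1.75458147e-01,  2.46821696e-01],
       [ 2.42728795e-01, -4.47625652e-02, -9.69060909e-01]]), 't': array([-0.07984759, -0.58555749,  0.298736  ])}
```

View pics/w1.png

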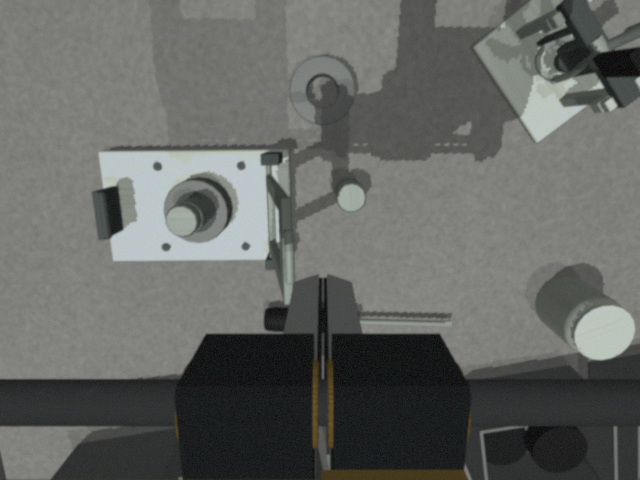

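Call:
step_arm(increments=[{"dx": -0.003,"dy": 0.013,"dz": 0.0,"wx": 0,"wy": 0,"wz": -0.009,"jaw": 0},{"dx": 0,"dy": 0,"dz": 0.025,"wx": 0,"wy": 0,"wz": 0,"jaw": 0},{"dx": 0,"dy": 0,"dz": 0.025,"wx": 0,"wy": 0,"wz": 0,"jaw": 0},{"dx": 0,"dy": 0,"dz": 0.025,"wx": 0,"wy": 0,"wz": 0,"jaw": 0},{"dx": 0,"dy": 0,"dz": 0.025,"wx": 0,"wy": 0,"wz": 0,"jaw": 0},{"dx": 0,"dy": 0,"dz": 0,"wx": 0,"wy": 0,"wz": 0,"jaw": 0}])

```text
time_s: 2.4
tool_pos: [0.5726, 0.0014, 0.1531]
eef_rot: [0.082, 0.997, 0.003, -0.002]
force: [-1.7, 0.5, -0.8]
grip_width: 0.002
```

```bash
python3 - <<'E'
from h import *
delta([.5724,-.0276,.16],1.398)
m=bot.camera_model('wrist');p,d=bot.snapshot('wrist');W=cloud(d,m);np.savez('pics/w2.npz',p=p,d=d)
o=np.array([.5526,-.1416]);e=np.array([.172,.985]);
q=W[...,:2]-o; yy=q@e; xx=q@np.array([.985,-.172])
M=(d>0)&(abs(xx)<.06)&(abs(yy)<.02)&(W[...,2]>.078)&(W[...,2]<.095); print('stub',rect(W[M]),np.median(W[M][:,2]))
M=(d>0)&(abs(xx)<.03)&(yy>.07)&(yy<.12)&(W[...,2]>.15); print('flap',M.sum(),np.median(yy[M]),np.median(W[M][:,2]))
M=(d>0)&(abs(xx)<.06)&(abs(yy)<.11)&(W[...,2]>.014)&(W[...,2]<.025); print('plate',rect(W[M]),np.median(W[M][:,2]))
# flap angle from scene clouds
for n in('scene','side'):
    z=np.load(f'pics/{n}0.npz');W=cloud(z['d'],bot.camera_model(n));q=W[...,:2]-o;yy=q@e;xx=q@np.array([.985,-.172])
    M=(z['d']>0)&(abs(xx)<.04)&(yy>.06)&(yy<.13)&(W[...,2]>.1); k=np.polyfit(W[M][:,2]-.05,yy[M]-.07,1); print(n,k,M.sum(),'angle',np.pi/2+np.arctan(k[0]),W[M][:,2].max())
E
```

```text
t 2.4 pos [0.5726 0.0014 0.1531] F [-1.7  0.5 -0.8] w 0.002
rotvec tool [ 0.006 -0.004  0.009] shift now-axes [-0.0045 -0.0286 -0.0071] goal-axes [-0.0048 -0.0286 -0.0069]
stub (array([ 552.7, -140.3]), array([27.4, 27.8]), 22.2, 1776) 0.08478283283925925
flap 5914 0.09941014138071784 0.2670895244730996
plate (array([ 551.7, -145.8]), array([183.2, 110. ]), 80.1, 22755) 0.01956070842650116
scene [ 0.19432125 -0.00039776] 328 angle 1.7627256313916053 0.19725465895200606
side [0.19124104 0.00242458] 715 angle 1.759755801631994 0.19652896516114596
```

Call:
step_arm(increments=[{"dx": -0.005,"dy": -0.01,"dz": -0.022,"wx": 0.006,"wy": -0.004,"wz": 0.009,"jaw": 0},{"dx": 0,"dy": -0.016,"dz": 0,"wx": 0,"wy": 0,"wz": 0,"jaw": 0},{"dx": 0,"dy": -0.016,"dz": 0,"wx": 0,"wy": 0,"wz": 0,"jaw": 0},{"dx": 0,"dy": -0.016,"dz": 0,"wx": 0,"wy": 0,"wz": 0,"jaw": 0},{"dx": 0,"dy": -0.015,"dz": 0.001,"wx": 0,"wy": 0,"wz": 0,"jaw": 0},{"dx": 0,"dy": -0.015,"dz": 0.002,"wx": 0,"wy": 0,"wz": 0,"jaw": 0},{"dx": 0,"dy": -0.013,"dz": 0.004,"wx": 0,"wy": 0,"wz": 0,"jaw": 0},{"dx": 0,"dy": 0,"dz": 0,"wx": 0,"wy": 0,"wz": 0,"jaw": 0}])

```text
time_s: 3.12
tool_pos: [0.5676, -0.0899, 0.1876]
eef_rot: [0.077, 0.997, 0.001, 0.011]
force: [-0.3, -0.3, -0.4]
grip_width: 0.001
```

```bash
cat >> h.py <<'E'
O=np.array([.5526,-.1410]);EY=np.array([.172,.985]);EX=np.array([.985,-.172])
def nest():
    s=bot.read_state(); q=s['tool_pos'][:2]-O; print('nest x,y,z mm',(q@EX*1000).round(1),(q@EY*1000).round(1),(s['tool_pos'][2]*1000).round(1))
def flap(tag):
    for n in('scene','side'):
        p,d=bot.snapshot(n);cv2.imwrite(f'pics/{n}{tag}.png',p);W=cloud(d,bot.camera_model(n));q=W[...,:2]-O;yy=q@EY;xx=q@EX
        # side bars of frame: |x| 24..36, away from fingers
        M=(d>0)&(abs(xx)>.022)&(abs(xx)<.036)&(yy<.13)&(yy>-.09)&(W[...,2]>.045)&(W[...,2]<.21)&(np.hypot(yy-.07,W[...,2]-.05)>.02)&(np.hypot(yy-.07,W[...,2]-.05)<.14)
        a=np.arctan2(W[M][:,2]-.05,-(yy[M]-.07)); print(n,'flap angle',np.percentile(a,[20,50,80]).round(3),M.sum())
E
python3 -c "
from h import *
delta([.5526,-.141,.16],1.398);nest();flap('1')"
```

```text
t 3.12 pos [ 0.5676 -0.0899  0.1876] F [-0.3 -0.3 -0.4] w 0.001
rotvec tool [0.003 0.022 0.018] shift now-axes [ 0.0075 -0.0529  0.0272] goal-axes [ 0.006  -0.0529  0.0276]
nest x,y,z mm 6.0 52.9 187.6
scene flap angle [1.329 1.365 1.393] 142
side flap angle [1.361 1.379 1.401] 790
```

Call:
step_arm(increments=[{"dx": 0.006,"dy": -0.006,"dz": 0.008,"wx": 0.003,"wy": 0.02,"wz": 0.018,"jaw": 0},{"dx": 0,"dy": -0.01,"dz": 0.008,"wx": 0,"wy": 0,"wz": 0,"jaw": 0},{"dx": 0,"dy": -0.011,"dz": 0.006,"wx": 0,"wy": 0,"wz": 0,"jaw": 0},{"dx": 0,"dy": -0.011,"dz": 0.006,"wx": 0,"wy": 0,"wz": 0,"jaw": 0},{"dx": 0,"dy": -0.01,"dz": 0.008,"wx": 0,"wy": 0,"wz": 0,"jaw": 0},{"dx": 0,"dy": -0.009,"dz": 0.008,"wx": 0,"wy": 0,"wz": 0,"jaw": 0},{"dx": 0,"dy": 0,"dz": 0,"wx": 0,"wy": 0,"wz": 0,"jaw": 0}])

```text
time_s: 3.8
tool_pos: [0.5521, -0.1462, 0.1398]
eef_rot: [0.085, 0.996, 0.001, 0.001]
force: [-1.1, 0.1, -0.4]
grip_width: 0.007
```

```bash
python3 -c "
from h import *
delta([.5526,-.141,.16],1.398);nest();flap('2')"
```

```text
t 3.8 pos [ 0.5521 -0.1462  0.1398] F [-1.1  0.1 -0.4] w 0.007
rotvec tool [0.002 0.002 0.003] shift now-axes [ 0.0004  0.0053 -0.0202] goal-axes [ 0.0004  0.0052 -0.0202]
nest x,y,z mm 0.4 -5.2 139.8
scene flap angle [0.814 0.858 0.893] 306
side flap angle [0.837 0.856 0.886] 832
```

Call:
step_arm(increments=[{"dx": 0,"dy": -0.009,"dz": 0.007,"wx": 0,"wy": 0,"wz": 0,"jaw": 0},{"dx": 0,"dy": -0.008,"dz": 0.009,"wx": 0,"wy": 0,"wz": 0,"jaw": 0},{"dx": 0,"dy": -0.006,"dz": 0.009,"wx": 0,"wy": 0,"wz": 0,"jaw": 0},{"dx": 0,"dy": -0.004,"dz": 0.009,"wx": 0,"wy": 0,"wz": 0,"jaw": 0},{"dx": 0,"dy": -0.003,"dz": 0.009,"wx": 0,"wy": 0,"wz": 0,"jaw": 0},{"dx": 0,"dy": -0.002,"dz": 0.008,"wx": 0,"wy": 0,"wz": 0,"jaw": 0},{"dx": 0,"dy": 0,"dz": 0,"wx": 0,"wy": 0,"wz": 0,"jaw": 0}])

```text
time_s: 4.48
tool_pos: [0.548, -0.1795, 0.0854]
eef_rot: [0.084, 0.996, 0.001, 0.003]
force: [-0.2, -0.2, 0.6]
grip_width: 0.006
```

```bash
python3 -c "
from h import *
delta([.5526,-.141,.16],1.398);nest();flap('3')"
```

```text
t 4.48 pos [ 0.548  -0.1795  0.0854] F [-0.2 -0.2  0.6] w 0.006
rotvec tool [0.002 0.005 0.004] shift now-axes [ 0.0015  0.0389 -0.0745] goal-axes [ 0.002   0.0387 -0.0746]
nest x,y,z mm 2.0 -38.7 85.4
scene flap angle [0.268 0.304 0.35 ] 409
side flap angle [0.293 0.314 0.357] 680
```

Call:
step_arm(increments=[{"dx": 0.002,"dy": -0.003,"dz": 0.008,"wx": 0,"wy": 0.003,"wz": 0,"jaw": 0},{"dx": 0,"dy": -0.003,"dz": 0.007,"wx": 0,"wy": 0,"wz": 0,"jaw": 0},{"dx": 0,"dy": -0.003,"dz": 0.005,"wx": 0,"wy": 0,"wz": 0,"jaw": 0},{"dx": 0,"dy": -0.001,"dz": 0.004,"wx": 0,"wy": 0,"wz": 0,"jaw": 0},{"dx": 0,"dy": 0,"dz": 0.004,"wx": 0,"wy": 0,"wz": 0,"jaw": 0},{"dx": 0,"dy": 0,"dz": 0.003,"wx": 0,"wy": 0,"wz": 0,"jaw": 0}])

```text
time_s: 5.08
tool_pos: [0.5476, -0.1901, 0.0578]
eef_rot: [0.083, 0.997, 0.0, 0.004]
force: [-1.7, 0.2, 4.1]
grip_width: 0.003
```

```bash
python3 -c "
from h import *
delta([.5526,-.141,.16],1.398);nest();flap('4')"
```

```text
t 5.08 pos [ 0.5476 -0.1901  0.0578] F [-1.7  0.2  4.1] w 0.003
rotvec tool [0.001 0.008 0.006] shift now-axes [ 0.0023  0.0494 -0.1022] goal-axes [ 0.0035  0.0493 -0.1022]
nest x,y,z mm 3.5 -49.3 57.8
scene flap angle [0.046 0.082 0.215] 426
side flap angle [0.064 0.094 1.209] 670
```

Call:
step_arm(increments=[{"dx": 0.003,"dy": -0.002,"dz": 0.004,"wx": 0,"wy": 0.008,"wz": 0,"jaw": 0},{"dx": 0,"dy": 0,"dz": 0.005,"wx": 0,"wy": 0,"wz": 0,"jaw": 0},{"dx": 0,"dy": 0,"dz": 0.005,"wx": 0,"wy": 0,"wz": 0,"jaw": 0}])

```text
time_s: 5.43
tool_pos: [0.5455, -0.1923, 0.0525]
eef_rot: [0.083, 0.997, 0.0, -0.0]
force: [-15.2, 7.8, 39.9]
grip_width: 0.004
```

```bash
python3 -c "
from h import *
delta([.5526,-.141,.16],1.398);nest();flap('5')"
```

```text
t 5.43 pos [ 0.5455 -0.1923  0.0525] F [-15.2   7.8  39.9] w 0.004
rotvec tool [ 0.    -0.001  0.007] shift now-axes [ 0.0015  0.0518 -0.1075] goal-axes [ 0.0018  0.0517 -0.1075]
nest x,y,z mm 1.8 -51.7 52.5
scene flap angle [0.013 0.054 0.983] 436
side flap angle [0.033 0.066 1.195] 681
```

Call:
step_arm(increments=[{"dx": 0,"dy": 0,"dz": -0.005,"wx": 0,"wy": 0,"wz": 0,"jaw": 0},{"dx": 0,"dy": 0,"dz": -0.02,"wx": 0,"wy": 0,"wz": 0,"jaw": 0},{"dx": 0,"dy": 0,"dz": -0.035,"wx": 0,"wy": 0,"wz": 0,"jaw": 0},{"dx": 0,"dy": 0,"dz": -0.035,"wx": 0,"wy": 0,"wz": 0,"jaw": 0},{"dx": 0,"dy": 0,"dz": -0.035,"wx": 0,"wy": 0,"wz": 0,"jaw": 0},{"dx": 0,"dy": 0,"dz": -0.035,"wx": 0,"wy": 0,"wz": 0,"jaw": 0},{"dx": 0,"dy": 0,"dz": -0.03,"wx": 0,"wy": 0,"wz": 0,"jaw": 0.06},{"dx": 0,"dy": 0,"dz": -0.02,"wx": 0,"wy": 0,"wz": 0,"jaw": 0.094},{"dx": 0,"dy": 0,"dz": 0,"wx": 0,"wy": 0,"wz": 0,"jaw": 0.094}])

```text
time_s: 6.28
tool_pos: [0.5433, -0.1924, 0.2742]
eef_rot: [0.083, 0.997, 0.001, -0.003]
force: [-0.1, -0.4, 1.0]
grip_width: 0.18
```

```bash
python3 - <<'E'
from h import *
nest()
for n in('scene','side','wrist'):
    m=bot.camera_model(n);p,d=bot.snapshot(n);W=cloud(d,m);cv2.imwrite(f'pics/{n}6.png',p)
    q=W[...,:2]-O;yy=q@EY;xx=q@EX;z=W[...,2]
    for nm,M in (('bar',(abs(xx)<.03)&(yy<-.047)&(yy>-.063)&(z>.04)),('rim',(abs(xx)<.03)&(yy<-.065)&(yy>-.1)&(z>.055)&(z<.07)),('stub',(abs(xx)<.02)&(abs(yy)<.02)&(z>.079)&(z<.095))):
        M&=d>0
        if M.sum()>9: print(n,nm,M.sum(),np.median(z[M]).round(4),np.percentile(yy[M],[2,50,98]).round(4),rect(W[M]))
    g=np.array([.483,.2]); R=np.hypot(*(np.moveaxis(W[...,:2]-g,-1,0)))<.07
    M=R&(d>0)&(z>.085)&(z<.1); 
    if M.sum()>9: print(n,'bar',rect(W[M]),np.median(z[M]))
    M=R&(d>0)&(z>.14)&(z<.2)
    if M.sum()>9:
        nl,L,st,ct=cv2.connectedComponentsWithStats(M.astype(np.uint8))
        for i in range(1,nl):
            if st[i,4]>40: P=W[L==i];print(n,'hand',rect(P),P[:,2].max(), rect(P[P[:,2]>P[:,2].max()-.005]))
E
```

```text
nest x,y,z mm -0.3 -52.2 274.2
scene bar 621 0.4249 [-0.0628 -0.0561 -0.0474] (array([ 543.1, -195.2]), array([16. , 59.9]), 80.1, 621)
scene rim 79 0.0598 [-0.0849 -0.0795 -0.0704] (array([ 541. , -216.7]), array([16.9, 48.2]), 80.4, 79)
scene stub 98 0.0851 [-0.0128  0.0005  0.0123] (array([ 554. , -140.6]), array([26.6, 26.5]), 21.4, 98)
scene bar (array([485.2, 199. ]), array([92.6, 38.9]), 31.3, 239) 0.0937009391168801
scene hand (array([470.9, 223.9]), array([16.5, 16.9]), 42.5, 81) 0.17293100363086425 (array([469.4, 224.1]), array([10. , 16.3]), 85.1, 16)
scene hand (array([499.3, 176.5]), array([16.6, 15. ]), 62.4, 66) 0.1741561885969619 (array([498.5, 175. ]), array([15.8,  6.8]), 9.7, 16)
side bar 445 0.323 [-0.0629 -0.0582 -0.0475] (array([ 543.1, -195.2]), array([15.9, 59.8]), 80.2, 445)
side rim 106 0.0605 [-0.0861 -0.0779 -0.0738] (array([ 538.9, -220.3]), array([13.9, 43. ]), 79.0, 106)
side stub 133 0.0859 [-0.011   0.0027  0.0132] (array([ 553.1, -140.6]), array([24.6, 26.3]), 50.9, 133)
side bar (array([482.6, 199.8]), array([91.9, 34.2]), 28.4, 825) 0.09476797685788922
side hand (array([495.3, 176.5]), array([15.3, 12.7]), 28.0, 236) 0.1727294725406938 (array([496.3, 174.7]), array([15.1,  8.7]), 26.9, 65)
side hand (array([468.8, 225.7]), array([16.2,  7.2]), 25.4, 175) 0.17292807536657506 (array([468.8, 225.7]), array([16.2,  7.2]), 25.4, 73)
wrist bar 5349 0.3832 [-0.0626 -0.055  -0.0473] (array([ 543.1, -195.2]), array([16., 60.]), 80.1, 5349)
wrist rim 569 0.0596 [-0.0848 -0.0794 -0.074 ] (array([ 538.9, -219.3]), array([11.1, 44. ]), 79.8, 569)
wrist stub 792 0.0851 [-0.012  -0.0001  0.0124] (array([ 552.7, -140.9]), array([27. , 27.3]), 79.9, 792)
```

View pics/wrist6.png

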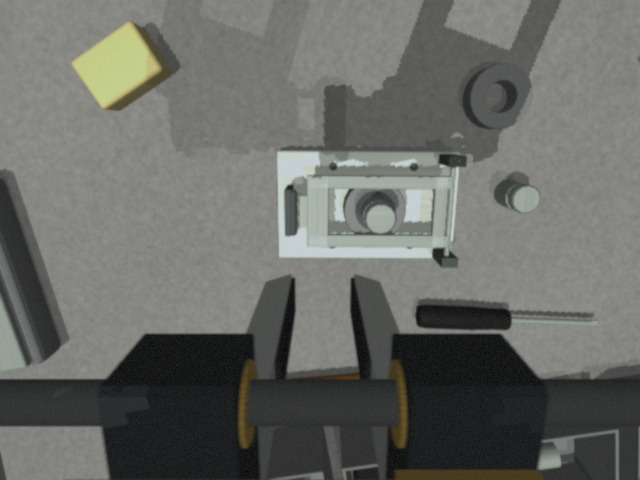

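```bash
python3 - <<'E'
from h import *
for n in('scene','side','wrist'):
    m=bot.camera_model(n);p,d=bot.snapshot(n);W=cloud(d,m)
    q=W[...,:2]-O;yy=q@EY;xx=q@EX;z=W[...,2]
    for lo,hi in((-.063,-.047),(-.04,0),(0,.04)):
        M=(abs(xx)<.033)&(abs(xx)>.02)&(yy<hi)&(yy>lo)&(z>.03)&(z<.09)&(d>0)
        if M.sum(): print(n,lo,M.sum(),np.median(z[M]).round(4))
delta([.483,.200,.25],np.radians(118.5))
E
```

```text
scene -0.063 61 0.0529
scene -0.04 152 0.0524
scene 0 132 0.0518
side -0.063 60 0.054
side -0.04 137 0.0536
side 0 196 0.0536
wrist -0.063 479 0.0528
wrist -0.04 1101 0.0527
wrist 0 1085 0.0527
t 6.58 pos [ 0.5394 -0.1903  0.2659] F [-0.1  0.1 -0.8] w 0.438
rotvec tool [ 0.013 -0.018 -0.663] shift now-axes [0.1195 0.3755 0.0206] goal-axes [-0.1367  0.3699  0.0159]
```

Call:
step_arm(increments=[{"dx": 0,"dy": 0,"dz": -0.01,"wx": 0.013,"wy": -0.018,"wz": -0.1,"jaw": 0.094},{"dx": 0,"dy": 0,"dz": -0.01,"wx": 0,"wy": 0,"wz": -0.11,"jaw": 0.094},{"dx": 0,"dy": 0,"dz": -0.01,"wx": 0,"wy": 0,"wz": -0.11,"jaw": 0.094},{"dx": 0,"dy": 0,"dz": -0.01,"wx": 0,"wy": 0,"wz": -0.11,"jaw": 0.094},{"dx": 0,"dy": 0,"dz": 0,"wx": 0,"wy": 0,"wz": -0.11,"jaw": 0.094},{"dx": 0,"dy": 0,"dz": 0,"wx": 0,"wy": 0,"wz": -0.1,"jaw": 0.094},{"dx": -0.01,"dy": 0.03,"dz": 0,"wx": 0,"wy": 0,"wz": 0,"jaw": 0.094},{"dx": -0.01,"dy": 0.03,"dz": 0,"wx": 0,"wy": 0,"wz": 0,"jaw": 0.094},{"dx": -0.01,"dy": 0.03,"dz": 0,"wx": 0,"wy": 0,"wz": 0,"jaw": 0.094},{"dx": -0.01,"dy": 0.03,"dz": 0,"wx": 0,"wy": 0,"wz": 0,"jaw": 0.094}])

```text
time_s: 7.42
tool_pos: [0.5084, -0.0645, 0.2847]
eef_rot: [-0.246, 0.969, 0.009, -0.018]
force: [0.3, -0.1, 1.1]
grip_width: 0.999
```

```bash
python3 - <<'E'
from h import *
delta([.483,.200,.28],np.radians(119))
E
```

```text
t 7.42 pos [ 0.5084 -0.0645  0.2847] F [ 0.3 -0.1  1.1] w 0.999
rotvec tool [ 0.026 -0.03  -0.009] shift now-axes [-0.1041  0.2444  0.008 ] goal-axes [-0.1061  0.2436  0.0047]
```

Call:
step_arm(increments=[{"dx": -0.021,"dy": 0.03,"dz": 0,"wx": 0.026,"wy": -0.03,"wz": -0.009,"jaw": 0.094},{"dx": -0.022,"dy": 0.03,"dz": 0,"wx": 0,"wy": 0,"wz": 0,"jaw": 0.094},{"dx": -0.022,"dy": 0.03,"dz": 0,"wx": 0,"wy": 0,"wz": 0,"jaw": 0.094},{"dx": -0.022,"dy": 0.03,"dz": 0,"wx": 0,"wy": 0,"wz": 0,"jaw": 0.094},{"dx": -0.022,"dy": 0.03,"dz": 0,"wx": 0,"wy": 0,"wz": 0,"jaw": 0.094},{"dx": -0.022,"dy": 0.03,"dz": 0,"wx": 0,"wy": 0,"wz": 0,"jaw": 0.094},{"dx": -0.022,"dy": 0.03,"dz": 0,"wx": 0,"wy": 0,"wz": 0,"jaw": 0.094},{"dx": -0.01,"dy": 0.015,"dz": 0,"wx": 0,"wy": 0,"wz": 0,"jaw": 0.094},{"dx": 0,"dy": 0,"dz": 0,"wx": 0,"wy": 0,"wz": 0,"jaw": 0.094},{"dx": 0,"dy": 0,"dz": 0,"wx": 0,"wy": 0,"wz": 0,"jaw": 0.094}])

```text
time_s: 8.25
tool_pos: [0.5303, 0.2296, 0.2633]
eef_rot: [-0.253, 0.967, 0.003, -0.016]
force: [1.2, 0.2, -0.6]
grip_width: 1.004
```

```bash
cat > pl.py <<'E'
from h import *
delta([.483,.200,.25],np.radians(119))
m=bot.camera_model('wrist');p,d=bot.snapshot('wrist');W=cloud(d,m);cv2.imwrite('pics/w7.png',p);z=W[...,2]
g=np.array([.483,.2]); R=(d>0)&(np.hypot(*(np.moveaxis(W[...,:2]-g,-1,0)))<.08)
M=R&(z>.088)&(z<.1); print('bar',rect(W[M]),np.median(z[M]))
for lo,hi in((.165,.18),(.13,.165),(.01,.015),(.015,.02)):
    M=R&(z>lo)&(z<hi); nl,L,st,ct=cv2.connectedComponentsWithStats(M.astype(np.uint8))
    for i in range(1,nl):
        if st[i,4]>60: P=W[L==i];print(lo,ct[i].round(),rect(P),np.percentile(P[:,2],98).round(4))
E
python3 pl.py
```

```text
t 8.25 pos [0.5303 0.2296 0.2633] F [ 1.2  0.2 -0.6] w 1.004
rotvec tool [ 0.015 -0.029  0.006] shift now-axes [ 0.0553 -0.0028  0.0149] goal-axes [ 0.0557 -0.0029  0.0133]
bar (array([482.9, 201.1]), array([91.8, 32.3]), 28.0, 2532) 0.09461254914673678
0.165 [272. 157.] (array([496.7, 176.3]), array([15.7,  7.4]), 28.1, 317) 0.1717
0.165 [361. 158.] (array([469.4, 226.1]), array([15.7,  7.6]), 27.1, 321) 0.1718
0.13 [283. 156.] (array([493.4, 181. ]), array([16.8,  8.2]), 39.1, 288) 0.1645
0.13 [349. 157.] (array([472.4, 220.6]), array([16.,  6.]), 25.8, 284) 0.1642
```

View pics/w7.png

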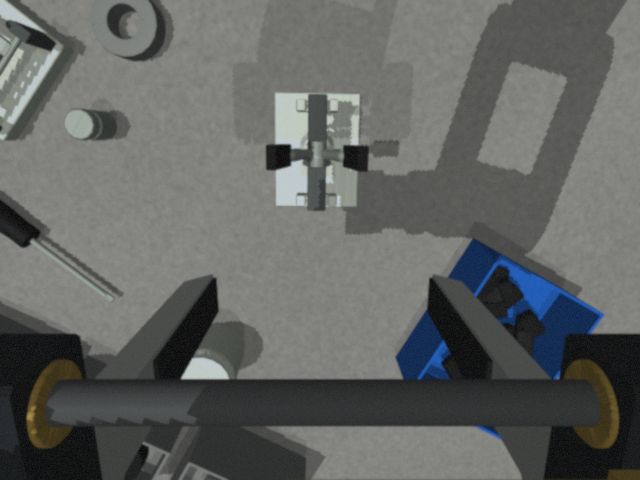

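Call:
step_arm(increments=[{"dx": 0.015,"dy": 0,"dz": 0,"wx": 0.015,"wy": -0.029,"wz": 0.01,"jaw": 0.094},{"dx": 0.018,"dy": 0,"dz": 0,"wx": 0,"wy": 0,"wz": 0,"jaw": 0.094},{"dx": 0.015,"dy": 0,"dz": 0,"wx": 0,"wy": 0,"wz": 0,"jaw": 0.094},{"dx": 0.005,"dy": 0,"dz": 0,"wx": 0,"wy": 0,"wz": 0,"jaw": 0.094},{"dx": 0,"dy": 0,"dz": 0,"wx": 0,"wy": 0,"wz": 0,"jaw": 0.094}])

```text
time_s: 8.72
tool_pos: [0.4809, 0.1956, 0.2584]
eef_rot: [-0.244, 0.97, -0.001, -0.004]
force: [1.2, 1.9, -0.1]
grip_width: 1.001
```

```bash
python3 - <<'E'
from h import *
delta([.483,.2012,.13],2.068)
E
```

```text
t 8.72 pos [0.4809 0.1956 0.2584] F [ 1.2  1.9 -0.1] w 1.001
rotvec tool [-0.001 -0.008 -0.005] shift now-axes [-0.0056  0.0041  0.1283] goal-axes [-0.0045  0.004   0.1284]
```

Call:
step_arm(increments=[{"dx": -0.004,"dy": 0.003,"dz": 0.005,"wx": 0,"wy": -0.008,"wz": -0.005,"jaw": 0.094},{"dx": 0,"dy": 0,"dz": 0.02,"wx": 0,"wy": 0,"wz": 0,"jaw": 0.094},{"dx": 0,"dy": 0,"dz": 0.02,"wx": 0,"wy": 0,"wz": 0,"jaw": 0.094},{"dx": 0,"dy": 0,"dz": 0.01,"wx": 0,"wy": 0,"wz": 0,"jaw": 0.094},{"dx": 0,"dy": 0,"dz": 0,"wx": 0,"wy": 0,"wz": 0,"jaw": 0.094}])

```text
time_s: 9.13
tool_pos: [0.488, 0.1988, 0.2023]
eef_rot: [-0.244, 0.97, -0.0, 0.004]
force: [-0.3, 0.4, 1.1]
grip_width: 1.001
```

```bash
python3 - <<'E'
from h import *
delta([.483,.2012,.13],2.068)
E
```

```text
t 9.13 pos [0.488  0.1988 0.2023] F [-0.3  0.4  1.1] w 1.001
rotvec tool [-0.002  0.008 -0.005] shift now-axes [0.0038 0.0047 0.0723] goal-axes [0.0033 0.0045 0.0723]
```

Call:
step_arm(increments=[{"dx": 0.003,"dy": 0.004,"dz": 0.005,"wx": 0,"wy": 0.007,"wz": -0.005,"jaw": 0.094},{"dx": 0,"dy": 0,"dz": 0.015,"wx": 0,"wy": 0,"wz": 0,"jaw": 0.094},{"dx": 0,"dy": 0,"dz": 0.015,"wx": 0,"wy": 0,"wz": 0,"jaw": 0.094},{"dx": 0,"dy": 0,"dz": 0.01,"wx": 0,"wy": 0,"wz": 0,"jaw": 0.094},{"dx": 0,"dy": 0,"dz": 0,"wx": 0,"wy": 0,"wz": 0,"jaw": 0.094}])

```text
time_s: 9.55
tool_pos: [0.4863, 0.2024, 0.1575]
eef_rot: [-0.247, 0.969, -0.001, 0.003]
force: [0.3, -0.3, -0.0]
grip_width: 0.998
```

```bash
python3 - <<'E'
from h import *
delta([.483,.2012,.13],2.068)
E
```

```text
t 9.55 pos [0.4863 0.2024 0.1575] F [ 0.3 -0.3 -0. ] w 0.998
rotvec tool [-0.003  0.005  0.001] shift now-axes [0.0036 0.0007 0.0275] goal-axes [0.0035 0.0006 0.0275]
```

Call:
step_arm(increments=[{"dx": 0.0035,"dy": 0.0005,"dz": 0.008,"wx": 0,"wy": 0.005,"wz": 0,"jaw": 0.094},{"dx": 0,"dy": 0,"dz": 0.008,"wx": 0,"wy": 0,"wz": 0,"jaw": 0.094},{"dx": 0,"dy": 0,"dz": 0.006,"wx": 0,"wy": 0,"wz": 0,"jaw": 0.094},{"dx": 0,"dy": 0,"dz": 0,"wx": 0,"wy": 0,"wz": 0,"jaw": 0.094}])

```text
time_s: 9.88
tool_pos: [0.4843, 0.2018, 0.1356]
eef_rot: [-0.247, 0.969, -0.002, 0.002]
force: [-0.5, -0.5, 0.3]
grip_width: 1.004
```

```bash
python3 - <<'E'
from h import *
delta([.483,.2012,.13],2.068)
E
```

```text
t 9.88 pos [0.4843 0.2018 0.1356] F [-0.5 -0.5  0.3] w 1.004
rotvec tool [-0.004  0.002  0.002] shift now-axes [0.0014 0.0002 0.0056] goal-axes [0.0014 0.0001 0.0056]
```

Call:
step_arm(increments=[{"dx": 0.0014,"dy": 0,"dz": 0.005,"wx": -0.002,"wy": 0.001,"wz": 0,"jaw": 0.094},{"dx": 0,"dy": 0,"dz": 0,"wx": 0,"wy": 0,"wz": 0,"jaw": 0.094},{"dx": 0,"dy": 0,"dz": 0,"wx": 0,"wy": 0,"wz": 0,"jaw": 0.03},{"dx": 0,"dy": 0,"dz": 0,"wx": 0,"wy": 0,"wz": 0,"jaw": 0.03},{"dx": 0,"dy": 0,"dz": 0,"wx": 0,"wy": 0,"wz": 0,"jaw": 0.03},{"dx": 0,"dy": 0,"dz": 0,"wx": 0,"wy": 0,"wz": 0,"jaw": 0.03},{"dx": 0,"dy": 0,"dz": 0,"wx": 0,"wy": 0,"wz": 0,"jaw": 0.03},{"dx": 0,"dy": 0,"dz": 0,"wx": 0,"wy": 0,"wz": 0,"jaw": 0.03},{"dx": 0,"dy": 0,"dz": 0,"wx": 0,"wy": 0,"wz": 0,"jaw": 0.03},{"dx": 0,"dy": 0,"dz": 0,"wx": 0,"wy": 0,"wz": 0,"jaw": 0.03}], force=35)

```text
time_s: 10.72
tool_pos: [0.4845, 0.201, 0.1349]
eef_rot: [-0.247, 0.969, -0.001, 0.003]
force: [-2.5, -0.7, 3.5]
grip_width: 0.475
```

```bash
python3 - <<'E'
from h import *
delta([.483,.2012,.165],2.068)
E
```

```text
t 10.72 pos [0.4845 0.201  0.1349] F [-2.5 -0.7  3.5] w 0.475
rotvec tool [-0.003  0.004  0.002] shift now-axes [ 0.0011  0.0008 -0.0301] goal-axes [ 0.0013  0.0009 -0.0301]
```

Call:
step_arm(increments=[{"dx": 0,"dy": 0,"dz": 0,"wx": 0,"wy": 0,"wz": 0,"jaw": 0.03},{"dx": 0,"dy": 0,"dz": 0,"wx": 0,"wy": 0,"wz": 0,"jaw": 0.03},{"dx": 0,"dy": 0,"dz": 0,"wx": 0,"wy": 0,"wz": 0,"jaw": 0.03},{"dx": 0,"dy": 0,"dz": 0,"wx": 0,"wy": 0,"wz": 0,"jaw": 0.03}], force=35)

```text
time_s: 11.05
tool_pos: [0.4847, 0.2012, 0.1356]
eef_rot: [-0.247, 0.969, -0.001, 0.003]
force: [-0.7, -0.2, 2.3]
grip_width: 0.411
```

```bash
python3 - <<'E'
from h import *
delta([.483,.2012,.165],2.068)
E
```

```text
t 11.05 pos [0.4847 0.2012 0.1356] F [-0.7 -0.2  2.3] w 0.411
rotvec tool [-0.003  0.005  0.002] shift now-axes [ 0.0013  0.0007 -0.0294] goal-axes [ 0.0014  0.0008 -0.0294]
```

Call:
step_arm(increments=[{"dx": 0,"dy": 0,"dz": 0,"wx": 0,"wy": 0,"wz": 0,"jaw": 0.03},{"dx": 0,"dy": 0,"dz": -0.004,"wx": 0,"wy": 0,"wz": 0,"jaw": 0.03},{"dx": 0,"dy": 0,"dz": -0.008,"wx": 0,"wy": 0,"wz": 0,"jaw": 0.03},{"dx": 0,"dy": 0,"dz": -0.01,"wx": 0,"wy": 0,"wz": 0,"jaw": 0.03},{"dx": 0,"dy": 0,"dz": -0.012,"wx": 0,"wy": 0,"wz": 0,"jaw": 0.03},{"dx": 0,"dy": 0,"dz": -0.014,"wx": 0,"wy": 0,"wz": 0,"jaw": 0.03},{"dx": 0,"dy": 0,"dz": -0.015,"wx": 0,"wy": 0,"wz": 0,"jaw": 0.03},{"dx": 0,"dy": 0,"dz": -0.015,"wx": 0,"wy": 0,"wz": 0,"jaw": 0.03},{"dx": 0,"dy": 0,"dz": -0.012,"wx": 0,"wy": 0,"wz": 0,"jaw": 0.03},{"dx": 0,"dy": 0,"dz": 0,"wx": 0,"wy": 0,"wz": 0,"jaw": 0.03}], force=35)

```text
time_s: 11.88
tool_pos: [0.4822, 0.2008, 0.2298]
eef_rot: [-0.247, 0.969, -0.001, 0.0]
force: [1.0, -0.2, -1.5]
grip_width: 0.416
```

```bash
python3 - <<'E'
from h import *
for n in('side',):
    p,d=bot.snapshot(n);cv2.imwrite(f'pics/{n}8.png',cv2.resize(p[230:470,180:500],None,fx=2,fy=2))
p,d=bot.snapshot('wrist');cv2.imwrite('pics/w8.png',p)
delta([.5527,-.1408,.25],2.068)
E
```

```text
t 11.98 pos [0.4808 0.2005 0.2272] F [ 0.   0.1 -2.4] w 0.414
rotvec tool [-0.001 -0.004  0.002] shift now-axes [ 0.1002 -0.3341 -0.0222] goal-axes [ 0.0996 -0.3343 -0.0228]
```

View pics/side8.png

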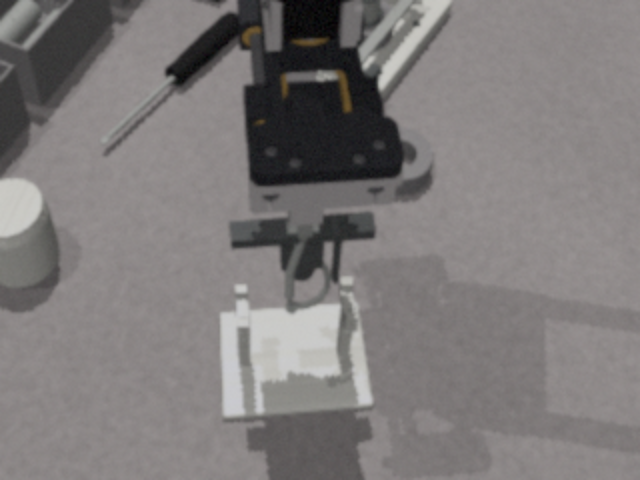

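View pics/w8.png

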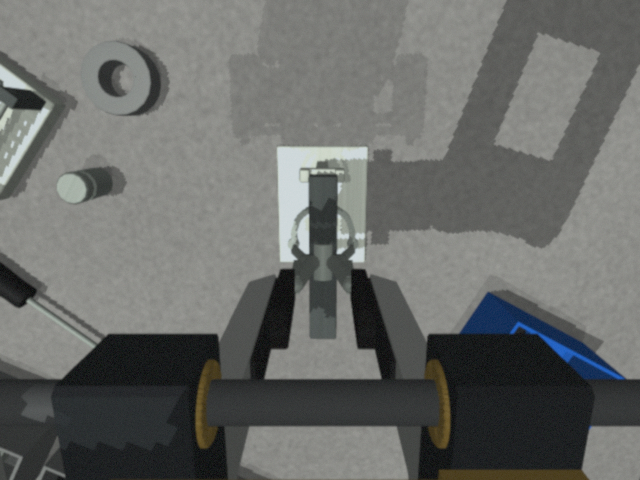

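```bash
cat > ring.py <<'E'
from h import *
from scipy.optimize import least_squares
def ring(tag):
    s=bot.read_state();m=bot.camera_model('wrist');p,d=bot.snapshot('wrist');cv2.imwrite(f'pics/w{tag}.png',p)
    T=Ro.from_quat(s['eef_rot']).inv().apply((cloud(d,m)-s['tool_pos']).reshape(-1,3)).reshape(480,640,3)*1000
    x,y,z=np.moveaxis(T,-1,0); ok=d>0
    M=ok&(abs(y)<12)&(abs(x)<60)&(z>30)&(z<60); M[340:]=0
    P=T[M]; k=np.polyfit(P[:,0],P[:,2],1); r=abs(P[:,2]-np.polyval(k,P[:,0]))<3; P=P[r]; k=np.polyfit(P[:,0],P[:,2],1)
    print('bar n',len(P),'x',np.percentile(P[:,0],[.5,99.5]).round(1),'y',np.percentile(P[:,1],[1,50,99]).round(1),'z at x=0',k[1].round(1),'slope dz/dx',k[0].round(4))
    M=ok&(np.hypot(x,y)<28)&(np.hypot(x,y)>10)&(z>97)&(z<116); M[340:]=0; Q=T[M]; print('ring n',M.sum(),'z',np.percentile(Q[:,2],[5,50,95]).round(1),'x',np.percentile(Q[:,0],[1,99]).round(1),'y',np.percentile(Q[:,1],[1,99]).round(1))
    f=least_squares(lambda a:np.hypot(Q[:,0]-a[0],Q[:,1]-a[1])-a[2],[0,0,19],loss='soft_l1'); print('circle',f.x.round(2),np.sqrt(np.mean(f.fun**2)).round(2))
    return T,d
E
python3 - <<'E'
from ring import *
ring('9')
delta([.5527,-.1408,.25],2.068)
E
```

```text
bar n 4241 x [-43.7  47.1] y [-6.5  0.8  8.1] z at x=0 40.6 slope dz/dx -0.0024
ring n 611 z [103.2 104.5 105.9] x [-9.  18.6] y [-22.4  24.3]
circle [-0.43  0.8  20.45] 1.66
t 12.03 pos [0.4801 0.2003 0.2261] F [ 0.9  0.1 -2.5] w 0.411
rotvec tool [-0.    -0.006  0.002] shift now-axes [ 0.0996 -0.3343 -0.0233] goal-axes [ 0.0988 -0.3344 -0.0239]
```

Call:
step_arm(increments=[{"dx": 0.004,"dy": -0.012,"dz": -0.015,"wx": 0,"wy": -0.006,"wz": 0.002,"jaw": 0.03},{"dx": 0.008,"dy": -0.024,"dz": -0.015,"wx": 0,"wy": 0,"wz": 0,"jaw": 0.03},{"dx": 0.008,"dy": -0.027,"dz": 0,"wx": 0,"wy": 0,"wz": 0,"jaw": 0.03},{"dx": 0.008,"dy": -0.027,"dz": 0,"wx": 0,"wy": 0,"wz": 0,"jaw": 0.03},{"dx": 0.008,"dy": -0.027,"dz": 0,"wx": 0,"wy": 0,"wz": 0,"jaw": 0.03},{"dx": 0.008,"dy": -0.027,"dz": 0,"wx": 0,"wy": 0,"wz": 0,"jaw": 0.03},{"dx": 0.008,"dy": -0.027,"dz": 0,"wx": 0,"wy": 0,"wz": 0,"jaw": 0.03},{"dx": 0.008,"dy": -0.027,"dz": 0,"wx": 0,"wy": 0,"wz": 0,"jaw": 0.03},{"dx": 0.006,"dy": -0.02,"dz": 0,"wx": 0,"wy": 0,"wz": 0,"jaw": 0.03},{"dx": 0,"dy": 0,"dz": 0,"wx": 0,"wy": 0,"wz": 0,"jaw": 0.03}])

```text
time_s: 12.87
tool_pos: [0.5193, -0.0307, 0.2416]
eef_rot: [-0.249, 0.968, 0.003, -0.013]
force: [-0.0, -0.2, -2.6]
grip_width: 0.413
```

```bash
python3 - <<'E'
from h import *
delta([.5542,-.1403,.25],2.068)
E
```

```text
t 12.87 pos [ 0.5193 -0.0307  0.2416] F [-0.  -0.2 -2.6] w 0.413
rotvec tool [ 0.013 -0.023  0.006] shift now-axes [ 0.0225 -0.1127 -0.0094] goal-axes [ 0.0216 -0.113  -0.0084]
```

Call:
step_arm(increments=[{"dx": 0.004,"dy": -0.015,"dz": -0.006,"wx": 0.013,"wy": -0.023,"wz": 0.006,"jaw": 0.03},{"dx": 0.005,"dy": -0.022,"dz": 0,"wx": 0,"wy": 0,"wz": 0,"jaw": 0.03},{"dx": 0.005,"dy": -0.022,"dz": 0,"wx": 0,"wy": 0,"wz": 0,"jaw": 0.03},{"dx": 0.004,"dy": -0.018,"dz": 0,"wx": 0,"wy": 0,"wz": 0,"jaw": 0.03},{"dx": 0.002,"dy": -0.012,"dz": 0,"wx": 0,"wy": 0,"wz": 0,"jaw": 0.03},{"dx": 0,"dy": -0.005,"dz": 0,"wx": 0,"wy": 0,"wz": 0,"jaw": 0.03},{"dx": 0,"dy": 0,"dz": 0,"wx": 0,"wy": 0,"wz": 0,"jaw": 0.03}])

```text
time_s: 13.45
tool_pos: [0.5421, -0.1224, 0.237]
eef_rot: [-0.246, 0.969, 0.007, -0.007]
force: [1.0, 0.3, -1.9]
grip_width: 0.41
```

```bash
python3 - <<'E'
from h import *
delta([.5542,-.1403,.22],2.068)
E
```

```text
t 13.45 pos [ 0.5421 -0.1224  0.237 ] F [ 1.   0.3 -1.9] w 0.41
rotvec tool [ 0.017 -0.009 -0.001] shift now-axes [-0.0023 -0.0218  0.0166] goal-axes [-0.0021 -0.0215  0.017 ]
```

Call:
step_arm(increments=[{"dx": -0.002,"dy": -0.009,"dz": 0,"wx": 0.017,"wy": -0.009,"wz": 0,"jaw": 0.03},{"dx": 0,"dy": -0.008,"dz": 0,"wx": 0,"wy": 0,"wz": 0,"jaw": 0.03},{"dx": 0,"dy": -0.004,"dz": 0,"wx": 0,"wy": 0,"wz": 0,"jaw": 0.03},{"dx": 0,"dy": 0,"dz": 0,"wx": 0,"wy": 0,"wz": 0,"jaw": 0.03},{"dx": 0,"dy": 0,"dz": 0,"wx": 0,"wy": 0,"wz": 0,"jaw": 0.03}])

```text
time_s: 13.87
tool_pos: [0.5543, -0.1375, 0.2355]
eef_rot: [-0.247, 0.969, 0.001, -0.0]
force: [-0.5, -0.5, -2.9]
grip_width: 0.408
```

```bash
python3 - <<'E'
from ring import *
delta([.5542,-.1403,.22],2.068)
T,d=ring('10')
x,y,z=np.moveaxis(T,-1,0)
for zt in (140,145,150,155,160):
    M=(d>0)&(np.hypot(x,y)<35)&(abs(z-zt)<2.5); M[340:]=0; print(zt,M.sum(),T[M].mean(0).round(1) if M.any() else '')
E
```

```text
t 13.87 pos [ 0.5543 -0.1375  0.2355] F [-0.5 -0.5 -2.9] w 0.408
rotvec tool [ 0.002 -0.     0.003] shift now-axes [ 0.0014 -0.0025  0.0155] goal-axes [ 0.0014 -0.0025  0.0155]
bar n 4240 x [-43.8  47.2] y [-6.5  0.9  8.1] z at x=0 40.7 slope dz/dx -0.0023
ring n 609 z [103.1 104.6 106. ] x [-9.  18.7] y [-22.4  24.4]
circle [-0.49  0.86 20.49] 1.65
140 0 
145 0 
150 81 [  0.8 -12.3 150.3]
155 7 [  8.1 -12.7 153.4]
160 4 [ 12.2 -12.  158. ]
```

View pics/w10.png

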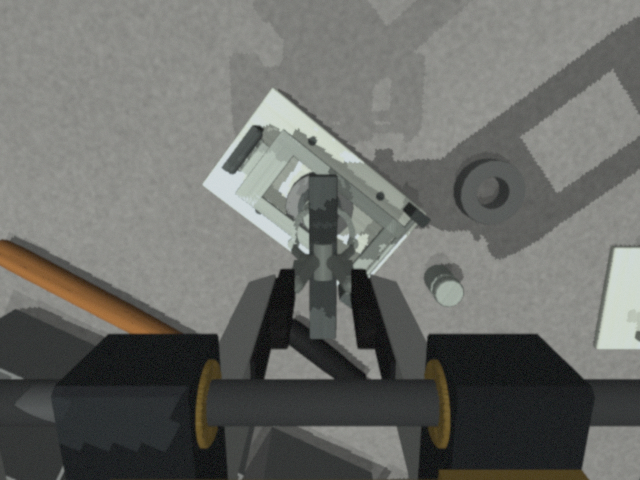

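Call:
step_arm(increments=[{"dx": 0.0014,"dy": -0.0025,"dz": 0.006,"wx": 0.002,"wy": 0,"wz": 0.003,"jaw": 0.03},{"dx": 0,"dy": 0,"dz": 0.009,"wx": 0,"wy": 0,"wz": 0,"jaw": 0.03},{"dx": 0,"dy": 0,"dz": 0.008,"wx": 0,"wy": 0,"wz": 0,"jaw": 0.03},{"dx": 0,"dy": 0,"dz": 0.004,"wx": 0,"wy": 0,"wz": 0,"jaw": 0.03},{"dx": 0,"dy": 0,"dz": 0,"wx": 0,"wy": 0,"wz": 0,"jaw": 0.03},{"dx": 0,"dy": 0,"dz": 0,"wx": 0,"wy": 0,"wz": 0,"jaw": 0.03}])

```text
time_s: 14.42
tool_pos: [0.5533, -0.1392, 0.2049]
eef_rot: [-0.246, 0.969, 0.0, -0.001]
force: [0.2, 0.1, -2.4]
grip_width: 0.413
```

```bash
python3 - <<'E'
from h import *
delta([.554,-.1404,.198],2.068)
s=bot.read_state();R=Ro.from_quat(s['eef_rot']);rc=s['tool_pos']+R.apply([.0016,0,.1055]);print('ring',rc.round(4))
out=[]
for n in('scene','side'):
    m=bot.camera_model(n);p,d=bot.snapshot(n);f=240/np.tan(np.radians(m['vfov'])/2)
    def pr(X): c=m['R']@np.array(X)+m['t']; return f*c[0]/c[2]+m['cx'],f*c[1]/c[2]+m['cy']
    u,v=pr([.5526,-.1412,.0855]); print(n,'stub px',u,v,'ring px',pr(rc))
    c=p[int(v)-40:int(v)+40,int(u)-53:int(u)+53]; out.append(cv2.resize(c,(400,302),interpolation=cv2.INTER_CUBIC)); print('crop origin',int(u)-53,int(v)-40)
cv2.imwrite('pics/c11.png',np.hstack(out))
E
```

```text
t 14.42 pos [ 0.5533 -0.1392  0.2049] F [ 0.2  0.1 -2.4] w 0.413
rotvec tool [ 0.001 -0.001  0.001] shift now-axes [-0.     -0.0013  0.0069] goal-axes [-0.     -0.0013  0.0069]
ring [ 0.5518 -0.14    0.0994]
scene stub px 274.17344458287744 251.62661160138015 ring px (np.float64(274.11675105217887), np.float64(247.34887161654774))
crop origin 221 211
side stub px 363.14890580321304 221.96220081681338 ring px (np.float64(363.8751257370184), np.float64(217.1327124882377))
crop origin 310 181
```

View pics/c11.png

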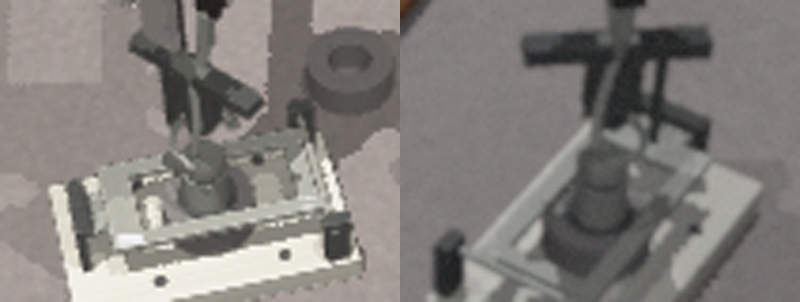

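```bash
python3 - <<'E'
from h import *
from scipy.optimize import least_squares
s=bot.read_state();R=Ro.from_quat(s['eef_rot'])
for n in('scene','side'):
    m=bot.camera_model(n);p,d=bot.snapshot(n);W=cloud(d,m)
    T=R.inv().apply((W-s['tool_pos']).reshape(-1,3)).reshape(480,640,3)*1000;x,y,z=np.moveaxis(T,-1,0)
    M=(d>0)&(np.hypot(x,y)<30)&(z>100)&(z<111.5);Q=T[M];print(n,M.sum())
    if M.sum()>6:
        vv,uu=np.where(M); print(np.c_[uu,vv,Q.round(0)].astype(int)[:70].tolist())
    M=(d>0)&(np.hypot(x,y)<25)&(z>115)&(z<125);print('stub top',M.sum(),rect(T[M]/1000) if M.sum()>4 else '')
    M=(d>0)&(abs(y)<12)&(abs(x)<60)&(z>35)&(z<50);print('bar',M.sum(),rect(T[M]/1000))
E
```

```text
scene 53
[[268, 241, 25, 5, 104], [280, 241, 5, 25, 108], [265, 242, 28, -2, 103], [266, 242, 24, -2, 101], [268, 242, 23, 3, 104], [269, 242, 20, 4, 104], [280, 242, 1, 21, 106], [281, 242, -1, 21, 105], [282, 242, -5, 21, 102], [265, 243, 25, -5, 102], [266, 243, 26, -1, 106], [267, 243, 22, -1, 103], [268, 243, 22, 2, 107], [269, 243, 19, 2, 105], [281, 243, -1, 22, 109], [282, 243, -8, 18, 101], [284, 243, -8, 24, 106], [267, 244, 20, -3, 104], [268, 244, 19, -1, 105], [269, 244, 17, 0, 105], [282, 244, -6, 19, 106], [283, 244, -8, 20, 106], [284, 244, -12, 20, 103], [266, 245, 20, -7, 104], [267, 245, 21, -3, 108], [268, 245, 16, -5, 103], [266, 246, 18, -10, 103], [267, 246, 17, -8, 104], [266, 247, 17, -11, 104], [267, 247, 14, -10, 103], [266, 248, 16, -12, 106], [267, 248, 13, -12, 104], [266, 249, 13, -15, 106], [267, 249, 11, -14, 105], [266, 250, 10, -19, 102], [267, 250, 10, -16, 106], [267, 251, 6, -19, 104], [268, 251, 8, -15, 109], [267, 252, 5, -21, 105], [268, 252, 4, -19, 106], [269, 252, 0, -20, 102], [270, 252, 0, -16, 106], [268, 253, 3, -20, 107], [269, 253, -2
[... 1546 characters left out ...]
7, 103], [364, 222, -1, 18, 103], [365, 222, 1, 18, 102], [366, 222, 3, 17, 103], [367, 222, 5, 18, 102], [368, 222, 7, 17, 104], [369, 222, 8, 19, 102], [370, 222, 10, 19, 102], [371, 222, 13, 16, 105], [372, 222, 15, 14, 107], [360, 223, -8, 18, 104], [361, 223, -7, 21, 102], [362, 223, -5, 20, 103], [363, 223, -3, 19, 104], [364, 223, -1, 20, 103], [365, 223, 1, 18, 104], [366, 223, 3, 20, 103], [367, 223, 4, 21, 103], [368, 223, 7, 19, 104], [369, 223, 8, 21, 103], [370, 223, 10, 20, 104], [360, 224, -10, 24, 101], [361, 224, -8, 24, 101], [362, 224, -6, 23, 102]]
stub top 82 (array([ 1.7, -0.2]), array([25.8, 25.7]), 86.8, 82)
bar 429 (array([ 1.6, -0.1]), array([91.4, 18.8]), 0.3, 429)
```

Call:
step_arm(increments=[{"dx": 0,"dy": -0.001,"dz": 0.004,"wx": 0.001,"wy": -0.001,"wz": 0.001,"jaw": 0.03},{"dx": 0,"dy": 0,"dz": 0.003,"wx": 0,"wy": 0,"wz": 0,"jaw": 0.03},{"dx": 0,"dy": 0,"dz": 0.003,"wx": 0,"wy": 0,"wz": 0,"jaw": 0.03},{"dx": 0,"dy": 0,"dz": 0,"wx": 0,"wy": 0,"wz": 0,"jaw": 0.03}])

```text
time_s: 14.95
tool_pos: [0.5556, -0.141, 0.1966]
eef_rot: [-0.246, 0.969, -0.002, 0.002]
force: [-0.9, 0.7, -2.1]
grip_width: 0.417
```

```bash
python3 - <<'E'
from h import *
delta([.5538,-.1401,.1785],2.068)
E
```

```text
t 14.95 pos [ 0.5556 -0.141   0.1966] F [-0.9  0.7 -2.1] w 0.417
rotvec tool [-0.004  0.003 -0.   ] shift now-axes [0.0012 0.0017 0.0181] goal-axes [0.0011 0.0016 0.0181]
```

Call:
step_arm(increments=[{"dx": 0.001,"dy": 0.0015,"dz": 0.002,"wx": -0.003,"wy": 0.002,"wz": 0,"jaw": 0.03},{"dx": 0,"dy": 0,"dz": 0.002,"wx": 0,"wy": 0,"wz": 0,"jaw": 0.03},{"dx": 0,"dy": 0,"dz": 0.002,"wx": 0,"wy": 0,"wz": 0,"jaw": 0.03},{"dx": 0,"dy": 0,"dz": 0,"wx": 0,"wy": 0,"wz": 0,"jaw": 0.03}])

```text
time_s: 15.28
tool_pos: [0.5537, -0.14, 0.1897]
eef_rot: [-0.246, 0.969, -0.0, 0.0]
force: [-0.5, 1.0, -2.0]
grip_width: 0.409
```

```bash
python3 - <<'E'
from h import *
delta([.5538,-.1401,.1785],2.068)
E
```

```text
t 15.28 pos [ 0.5537 -0.14    0.1897] F [-0.5  1.  -2. ] w 0.409
rotvec tool [-0.     0.001 -0.   ] shift now-axes [-0.0001 -0.0001  0.0112] goal-axes [-0.0001 -0.0001  0.0112]
```

Call:
step_arm(increments=[{"dx": 0,"dy": 0,"dz": 0.002,"wx": 0,"wy": 0,"wz": 0,"jaw": 0.03},{"dx": 0,"dy": 0,"dz": 0.002,"wx": 0,"wy": 0,"wz": 0,"jaw": 0.03},{"dx": 0,"dy": 0,"dz": 0.002,"wx": 0,"wy": 0,"wz": 0,"jaw": 0.03},{"dx": 0,"dy": 0,"dz": 0,"wx": 0,"wy": 0,"wz": 0,"jaw": 0.03}])

```text
time_s: 15.62
tool_pos: [0.5537, -0.14, 0.1831]
eef_rot: [-0.246, 0.969, -0.0, 0.0]
force: [-0.3, -0.9, -2.8]
grip_width: 0.41
```

```bash
python3 - <<'E'
from h import *
delta([.5538,-.1401,.1785],2.068)
E
```

```text
t 15.62 pos [ 0.5537 -0.14    0.1831] F [-0.3 -0.9 -2.8] w 0.41
rotvec tool [-0.001  0.001 -0.   ] shift now-axes [-0.     -0.0001  0.0046] goal-axes [-0.     -0.0001  0.0046]
```

Call:
step_arm(increments=[{"dx": 0,"dy": 0,"dz": 0.0015,"wx": 0,"wy": 0,"wz": 0,"jaw": 0.03},{"dx": 0,"dy": 0,"dz": 0.0015,"wx": 0,"wy": 0,"wz": 0,"jaw": 0.03},{"dx": 0,"dy": 0,"dz": 0.0015,"wx": 0,"wy": 0,"wz": 0,"jaw": 0.03}])

```text
time_s: 15.87
tool_pos: [0.554, -0.1401, 0.1786]
eef_rot: [-0.246, 0.969, -0.0, 0.001]
force: [0.0, 0.5, 1.1]
grip_width: 0.409
```

```bash
python3 - <<'E'
from h import *
delta([.5538,-.1401,.1785],2.068)
E
```

```text
t 15.87 pos [ 0.554  -0.1401  0.1786] F [0.  0.5 1.1] w 0.409
rotvec tool [-0.001  0.001 -0.   ] shift now-axes [0.0002 0.0001 0.0001] goal-axes [0.0002 0.0001 0.0001]
```

Call:
step_arm(increments=[{"dx": 0,"dy": 0,"dz": 0.001,"wx": 0,"wy": 0,"wz": 0,"jaw": 0.03},{"dx": 0,"dy": 0,"dz": 0.0005,"wx": 0,"wy": 0,"wz": 0,"jaw": 0.03},{"dx": 0,"dy": 0,"dz": 0.0005,"wx": 0,"wy": 0,"wz": 0,"jaw": 0.03},{"dx": 0,"dy": 0,"dz": 0.0005,"wx": 0,"wy": 0,"wz": 0,"jaw": 0.03},{"dx": 0,"dy": 0,"dz": 0.0003,"wx": 0,"wy": 0,"wz": 0,"jaw": 0.03}])

```text
time_s: 16.28
tool_pos: [0.5544, -0.1402, 0.1786]
eef_rot: [-0.246, 0.969, -0.001, 0.001]
force: [-0.7, 1.0, 1.3]
grip_width: 0.416
```

```bash
python3 - <<'E'
from ring import *
delta([.5538,-.1401,.1785],2.068); ring('12')
s=bot.read_state();R=Ro.from_quat(s['eef_rot'])
out=[]
for n in('scene','side'):
    m=bot.camera_model(n);p,d=bot.snapshot(n);W=cloud(d,m)
    T=R.inv().apply((W-s['tool_pos']).reshape(-1,3)).reshape(480,640,3)*1000;x,y,z=np.moveaxis(T,-1,0)
    M=(d>0)&(abs(y)<12)&(abs(x)<60)&(z>35)&(z<50);P=T[M];print(n,'bar',rect(P/1000),np.polyfit(P[:,0],P[:,2],1).round(3))
    q=W[...,:2]-O;yy=q@EY;xx=q@EX
    M=(abs(xx)<.033)&(abs(xx)>.02)&(abs(yy+.055)<.008)&(W[...,2]>.03)&(W[...,2]<.08)&(d>0);print('flap end z',np.median(W[...,2][M]).round(4))
    M=(abs(xx)<.03)&(yy<-.065)&(yy>-.1)&(W[...,2]>.057)&(W[...,2]<.07)&(d>0);print('rim y',np.percentile(yy[M],[2,50,98]).round(4))
    u,v=(274,250) if n=='scene' else (363,222)
    out.append(cv2.resize(p[v-40:v+40,u-53:u+53],(400,302),interpolation=cv2.INTER_CUBIC))
cv2.imwrite('pics/c12.png',np.hstack(out))
print(bot.read_state()['force'])
E
```

```text
t 16.28 pos [ 0.5544 -0.1402  0.1786] F [-0.7  1.   1.3] w 0.416
rotvec tool [-0.002  0.002 -0.   ] shift now-axes [0.0005 0.0003 0.0001] goal-axes [0.0005 0.0003 0.0001]
bar n 4236 x [-43.8  47.2] y [-6.4  0.9  8.2] z at x=0 40.7 slope dz/dx -0.0037
ring n 668 z [102.7 104.6 107.1] x [-8.8 18.8] y [-22.3  24.4]
circle [-0.87  1.   20.42] 2.16
scene bar (array([ 0.6, -0.1]), array([19.2, 91.9]), 89.2, 221) [-8.0000e-03  4.1929e+01]
flap end z 0.0531
rim y [-0.0849 -0.0798 -0.0741]
side bar (array([1.8, 0.4]), array([91.7, 19.2]), 1.0, 412) [2.0000e-03 4.1769e+01]
flap end z 0.0545
rim y [-0.0865 -0.0779 -0.0734]
[-2.27161935  0.02877755  3.7245059 ]
```

View pics/c12.png

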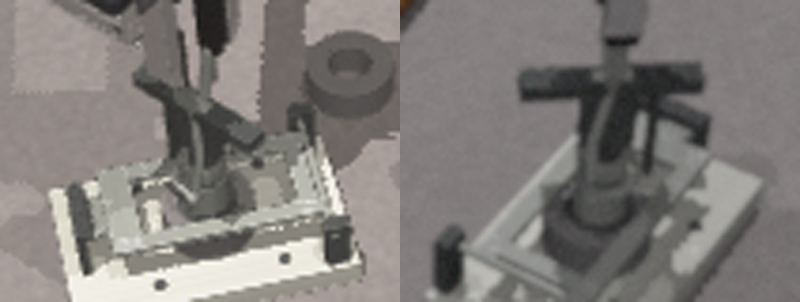

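```bash
python3 -c "
from h import *
print(bot.close_job()); s=bot.read_state(); print(s['tool_pos'],s['force'],s['grip_width'])"
```

```text
the job is handed in; nothing more can be done
None
the job is handed in; nothing more can be done
```

I shut the flap behind the rim. I then took the pliers, squeezed them fully, slid the spread ring down the stub until the stop pad met its end, and handed the job in holding that pose at about 16.5 s. `close_job` gives no verdict, so the checks below are my own.

**Flap:** the bar's top was at about 0.053 m in the scene and wrist views and 0.0545 m in the side view; shut is 0.053 m. The rim was at its rest position.

**Ring:**
- The jaw opening stayed at 0.41, about 39 mm, which is the pliers fully squeezed.
- Contact came at TCP z 0.1786 m, against 0.1785 m predicted for groove height. After that the arm went no lower and the force rose by about 4 to 6 N.
- The pliers' tilt was under 0.01 rad.
- The tool was within about 0.6 mm of the target position over the stub, and no sideways force built up on the way down.

**Less certain:**
- The cameras disagreed by about 1 to 1.5 mm on the stub and ring centres, so the centring rests on averaged estimates and the free slide.
- The wrist camera's circle fit of the ring was unreliable because the cross bar hid part of it.
- I saw no contact with the other things on the bench, but I did not re-measure their positions at the end.

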